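# Open a spring clip three clicks on the clip tester and hold it

### The arm

A 6-joint arm with a two-finger parallel gripper is mounted at the origin on a cart in front of the work surface, level with it; the furniture and walls round the work are solid. World frame = base frame: x ahead of the robot, y to its left, z up, the work surface at z = 0. Lengths are in m, angles in rad, forces in N, time in s.
With the tool pointing down it reaches from about 0.3 to 0.75 m from the base axis. Payload 8.5 kg.
Tool frame: the origin (TCP) lies at the very end of the fingers, on their centre line; the grasp point (between the pads) lies 19 mm behind it (grip_depth is the distance from the TCP to the grasp point, in m); z points along the fingers, y is the line along which they close (so a half turn about z gives the same grasp; the last joint's range is limited). The gripper opens to 88 mm and grips with 3 to 60 N. Pads are 18 mm wide; open, the fingers measure 123 mm over their backs; the gripper's body (75 mm by 187 mm) begins 45 mm behind the grasp point.
Start: joints at [0.97, 0.381, 1.297, -0, 1.464, -0.215], TCP at [0.207, 0.51, 0.217] pointing down, gripper open.
Joint ranges: [-3.11, 3.11], [-0.89, 2.33], [0.22, 2.48], [-1.42, 4.56], [0.17, 2.85], [-2.88, 2.88]. Speed limits (rad/s): [2.39, 2.39, 3.14, 3.14, 3.14, 3.14].

### API

Orientations are given as a rotation vector (axis times angle).
In Python, from rig import * gives the robot as it stands.
- The arm moves only by the tool move_arm, never from a script. Its argument "motion" is a list of rows, each a list of 3 entries, a list of its own where there are three numbers: the shift along the tool's x, y, z in cm, then the turn, a rotation vector about the tool's x, y, z in degrees, then the closure, from -1 (fully open) to 1 (shut). A call has exactly 5 rows; each row shifts and turns the commanded pose from where the row before left it, along the tool's axes as they then stand; what a row does not reach is not made up. A row lasts 1/10 s, in which the tool goes at most 50 mm and 8.59 degrees, less where a joint would pass 70% of its speed; a pose out of reach is approached as far as the arm can. A call with a gripper value outside its range is refused whole. The fingers move at their own pace and stop on an object; the grip force is fixed at half the most. Time passes only in rows, so rows that do not move let the fingers close, or fill a call up. It gives the time, the measured TCP pose, the force, the opening and the grip force at its end, in the units of the state.
- sense(): the state, without advancing time (a new reading comes with each control period).
- capture(name): name is "scene" or "top" or "wrist"; returns the picture (420x560x3 uint8, blue, green, red); there is no depth.
- camera_info(name): a dict with "intrinsics" (3x3 intrinsics, pixels), "D" ([k1, k2, p1, p2, k3] as OpenCV has them; the pictures are not rectified), "R" (3x3) and "t" (3): a world point X has camera coordinates R X + t; the wrist camera has in their place "hand_eye" (4x4, takes a point from camera to tool coordinates, whose origin is the TCP and whose axes are the flange's). Camera axes: x right, y down, z forward; pixel columns grow to the right and rows downward; lengths in m; the calibration is good to about 2 mm. A picture is of the moment at which its call begins: read the wrist's pose just before it. camera_info takes no time and is no camera call.
- hand_in(): hands the job in; it is judged then, once.
The state is a dict: "clock": time; "qpos": joint angles; "joint_vel": joint speeds; "joint_torque": joint torques, N m; "tcp_pos": TCP position; "eef_rot": TCP orientation; "force": force on the tool from outside, world axes, zero at the start; "wrist_torque": the same for the moment, N m; "finger_gap": finger opening in m; "gripper_force": force on a finger pad.
Only numpy, scipy, OpenCV 4.12 (cv2) and the standard library are available. Lean on these libraries where they do the work, as an engineer would, in place of code of your own. Each camera call takes 0.05 s, during which the arm holds its last target. There are 200 camera calls.

### The job

Check the black spring clip on the opening tester: squeeze its tails, clip its jaws over the tester's two thin blades from the front and let go, so that it grips them by itself. Then draw the lever by its black knob towards the robot until three clicks have been felt, and no further, because a fourth overstretches the clip. Finish while holding the lever there at the third click (it springs back when let go), and leave the calliper, the brass weight and the spare nest where they are.

Things in the scene. Friction and masses are not known exactly. Their poses are not given: they have to be found in the camera images.
- tester: Grey steel bench tester, fixed. Origin on its underside; x along its blades from their tips into the tester (away from the robot at yaw 0), y left, z up. Base plate 12 mm thick, x -62 to 88, y -78 to 52 mm. Two blades at the front, the clip rest under them, a lever at the right, a guide block (z to 54 mm) at the left. A cam on the lever moves the left blade to +y, 6.8 mm per rad.
- blade_tips (a point): Midway between the front tips of the two thin upright blades, 34.5 mm above the bench: mid-height of a clip lying on the rest. At tester x -89.5, y 0; axes as the tester's. Blades closed side by side: each 3 mm thick, 6.2 mm together, z 26 to 48 mm, free over 28 mm from the tips; blocks 30 mm wide in all, z to 48 mm, begin there. The right blade is fixed, the left one moves.
- clip_rest (a point): Point on the flat top of the clip rest, 24.5 mm above the bench, 14.5 mm in front of the blade tips, where the clip's hinge comes to lie (4 mm either way will do). The rest is a bar 28 mm wide, from 32 mm in front of the tips to below the blades. The clip lies flat on it, jaws to +x.
- lever_pivot (a point): Point on the lever's upright pivot axis, at tester x 0, y -48 mm, 53 mm above the bench; axes as the tester's. With joint lever at 0 the lever points from here 1.22 rad clockwise of +x (nearly -y, leaning 0.35 rad to +x). The hub is 29 mm wide, its top at z = 69 mm.
- lever (a joint): Lever angle, rad: 0 at rest, to 1.5; grows as the knob comes to the robot, clockwise from above. A spring drives it back: 3.2 N at the knob at 0, 4.5 N at 0.8 rad with a clip on. Free at first, for 0.02 to 0.32 rad; then over each pin the pull falls from 6-7 to 2-3 N and, at the click, jumps back within 0.02 rad. Clicks are 0.2 rad (19 mm at the knob) apart and do not lock the lever.
- lever_knob: Upright black knob at the end of the lever, 22 mm in diameter, 40 mm tall; origin at the centre of its underside, 54.5 mm above the bench, 95 mm from the pivot axis. It spins freely on the lever. The flat steel lever bar below it has its top at z = 53 mm.
- third_gap (a point): The lever's hub carries a sector with six upright pins 0.2 rad (9.6 mm) apart on a circle of 48 mm radius. This point lies on that circle midway between the third and the fourth pin, 34 mm above the bench. It comes to the roller point at the third click, at joint lever 0.62 to 0.92 rad.
- roller (a point): Point on the pin circle where a sprung roller on the setting arm rides over the pins, on the far side of the pivot. x points away from the pivot, y counterclockwise from above. The setting arm stands within 0.3 rad differently each time and stays in use. The y of third_gap in this frame falls to 0 at the third click, 9.6 mm a click.
- spring_clip: Black plastic spring clip like a clothes peg, lying flat: 83 mm long, 20 mm high, 40 g, two halves on an upright hinge with a coil spring. Origin on the hinge at the underside; x to the jaws along the centre line when closed, y to the left half. Jaw tips 35 mm ahead of the hinge, tail ends 48 mm behind it. The frame belongs to the left half and turns half the jaw angle as it is squeezed.
- clip_jaw (a joint): Angle between the clip's halves, rad: 0 closed, 0.75 squeezed to the stop; about 0.15 when gripping the closed blades, 0.27 to 0.40 at the third click. 38 mm behind the hinge the tails are 42 mm wide over all when closed (48 mm at their ends); squeezed there with 9 N or more they come to the stop, 11 mm wide and parallel, the pads then 22 mm apart.
- left_pad (a point): Point on the clip's left half (+y) at its gripping pad, 30 mm ahead of the hinge, at mid-height, 1.5 mm off the closed centre line. The pads are 11 mm long; on the tester they should lie wholly on the blades.
- right_pad (a point): The same point on the clip's right half.
- calliper: Digital calliper lying flat in front of the tester, 200 x 63 x 13 mm, long side along y at yaw 0; origin at the centre of its underside. Leave it there.
- test_weight: Small brass weight with a knob on top, 32 mm wide, 40 mm tall, behind the tester; origin under its centre. Leave it there.
- spare_nest: Grey gauge block with two pale rails, 66 x 44 x 24 mm; origin under its centre. Leave it there.

How it is judged:
By the outcome, as a careful person would: the job done as asked, in the order asked, and still so for the second after the job is handed in, while the arm keeps its last pose, push and grip.
It also fails if it takes over 72 s, if anything falls off the work surface, if the arm or the gripper's body presses on something with over 40 N, if the wrist force passes 120 N, or if a joint passes its speed limit or range.

## Working session

There is one attempt and no reset: what is moved stays moved. The work goes in short steps, Python scripts to look and compute and a tool call to move; the robot and the scene stay as the last step left them, time stands still between calls to the robot, and variables do not carry over. Pictures are saved under pics/ and viewed, at most 10 in all, crops included, and the job is handed in when it is done.

Besides the shell and the picture viewer there is one more tool, called by a JSON object that holds its "api" and its "payload", one argument or row to a line. move_arm: Moves the arm, as the interface text tells. Its arguments: {"type":"object","properties":{"motion":{"type":"array","items":{"type":"array"}}},"required":["motion"]}

```bash
mkdir -p pics; ls
python3 - <<'E'
from rig import *
import cv2
for n in("scene","top"):
    cv2.imwrite(f"pics/{n}0.png",cv2.resize(capture(n),(800,600)))
    print(n,camera_info(n))
print(camera_info("wrist"));print(sense())
E
```

```text
pics
scene {'intrinsics': array([[457.37813801,   0.        , 283.72725098],
       [  0.        , 457.37813801, 211.58921101],
       [  0.        ,   0.        ,   1.        ]]), 'D': array([-0.01350656,  0.        ,  0.        ,  0.        ,  0.        ]), 'R': array([[ 0.6564605 , -0.75424516, -0.01318521],
       [-0.57521325, -0.48917824, -0.65561755],
       [ 0.48804645,  0.43797133, -0.754978  ]]), 't': array([-0.18789266,  0.48244771,  0.83981507])}
top {'intrinsics': array([[408.05320941,   0.        , 281.06378838],
       [  0.        , 408.05320941, 204.41431439],
       [  0.        ,   0.        ,   1.        ]]), 'D': array([-0.08130346,  0.        ,  0.        ,  0.        ,  0.        ]), 'R': array([[ 0.02106914, -0.99971298,  0.01140356],
       [-0.99687947, -0.0218746 , -0.07584733],
       [ 0.07607501, -0.00976994, -0.99705423]]), 't': array([0.1860136 , 0.56195009, 1.05703879])}
{'intrinsics': array([[339.89928007,   0.        , 282.05203054],
       [  0.        , 339.89928007, 208.53833725],
       [  0.        ,   0.        ,   1.        ]]), 'D': array([
[... 399 characters left out ...]
00000000e+00]])}
{'clock': 0.1, 'qpos': array([ 9.69694993e-01,  3.81131948e-01,  1.29814508e+00, -2.48373855e-05,
        1.46360343e+00, -2.15302452e-01]), 'joint_vel': array([ 0.00027497, -0.00107537, -0.0018371 , -0.00099302,  0.00131796,
        0.00109363]), 'joint_torque': array([ 3.98146032e-03, -4.38651466e+01, -2.24909860e+01,  7.14971661e-02,
        3.42515926e-02, -1.03566961e-04]), 'tcp_pos': array([0.20681499, 0.50933743, 0.2162112 ]), 'eef_rot': array([-6.02162269e-01, -3.08284481e+00,  1.87177475e-03]), 'force': array([0.61029864, 0.21426951, 0.21708897]), 'wrist_torque': array([ 0.06670665, -0.04606574, -0.02112322]), 'gripper_force': 0.0, 'finger_gap': 0.08803174972051074}
```

View pics/top0.png

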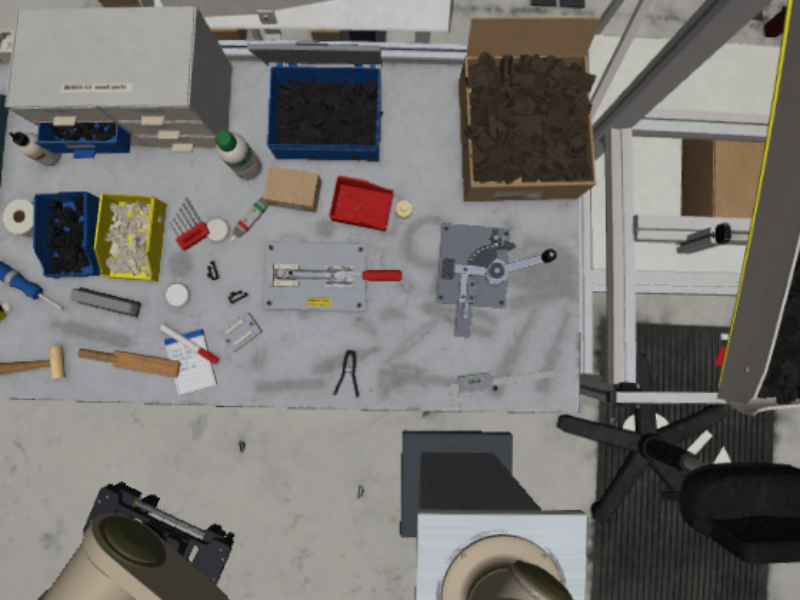

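View pics/scene0.png

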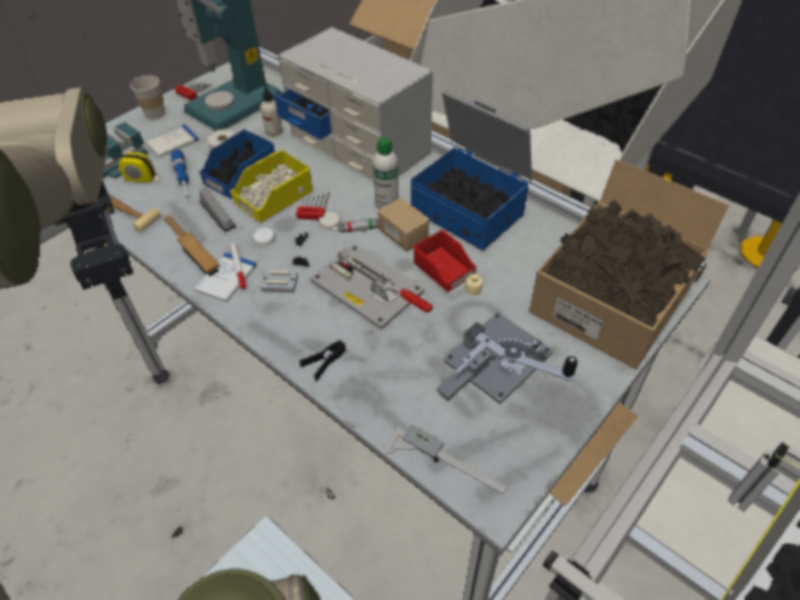

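```bash
cat > h.py <<'E'
from rig import *
import numpy as np, cv2
from scipy.spatial.transform import Rotation as Ro
def cam(n):
    c=camera_info(n);K,D=c["intrinsics"],c["D"]
    if n!="wrist": return K,D,c["R"],c["t"]
    s=sense();T=np.eye(4);T[:3,:3]=Ro.from_rotvec(s["eef_rot"]).as_matrix();T[:3,3]=s["tcp_pos"]
    M=np.linalg.inv(T@c["hand_eye"]);return K,D,M[:3,:3],M[:3,3]
def px2w(C,uv,z):
    K,D,R,t=C;n=cv2.undistortPoints(np.array([[uv]],float),K,D)[0,0]
    d=R.T@np.array([n[0],n[1],1]);o=-R.T@t
    return o+d*(z-o[2])/d[2]
def w2px(C,X):
    K,D,R,t=C;return cv2.projectPoints(np.array(X,float).reshape(-1,3),R,t,K,D)[0][:,0]
def tool(X,s=None):
    s=s or sense();return Ro.from_rotvec(s["eef_rot"]).as_matrix().T@(np.array(X)-s["tcp_pos"])*100
E
python3 - <<'E'
from h import *
a=cv2.imread("pics/top0.png")
im=capture("top")
c1=cv2.resize(im[240:285,220:280],(400,300),interpolation=cv2.INTER_CUBIC)  # x6.667
c2=cv2.resize(im[150:240,300:420],(800,600),interpolation=cv2.INTER_CUBIC)[:,:]
cv2.imwrite("pics/clip.png",cv2.resize(c1,(800,600)));cv2.imwrite("pics/test.png",c2)
C=cam("top")
for p in[(349,367),(349,351),(337,394),(356,396),(548,256),(496,271),(463,335)]:print(p,px2w(C,(p[0]*.7,p[1]*.7),.03))
E
```

```text
(349, 367) [0.41850605 0.29060088 0.03      ]
(349, 351) [0.44745912 0.29135988 0.03      ]
(337, 394) [0.36930289 0.3110927  0.03      ]
(356, 396) [0.36648126 0.2765839  0.03      ]
(548, 256) [ 0.63006156 -0.07220609  0.03      ]
(496, 271) [0.59976612 0.02477706 0.03      ]
(463, 335) [0.48085978 0.08426016 0.03      ]
```

View pics/clip.png

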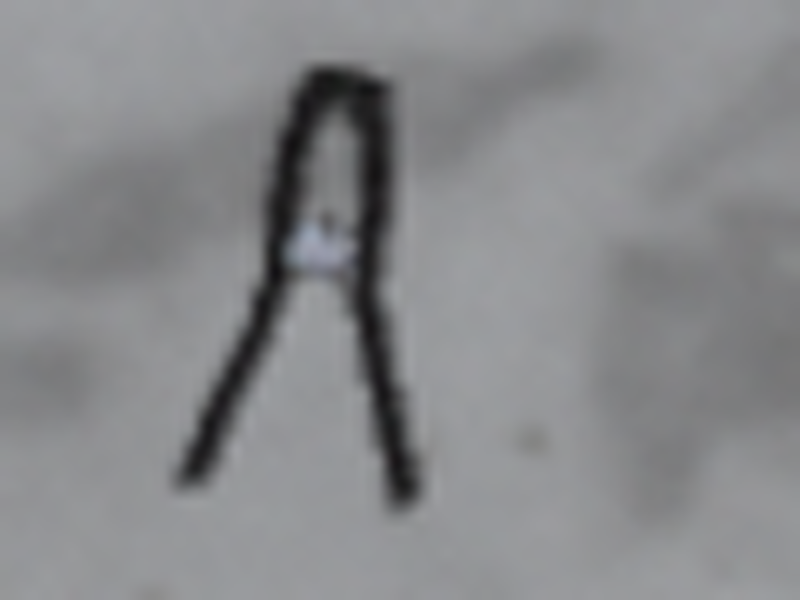

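View pics/test.png

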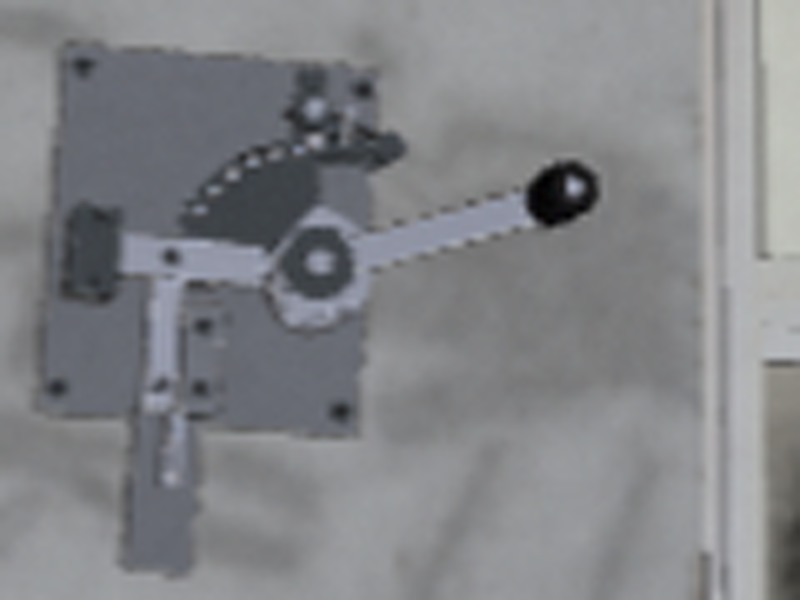

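```bash
cat > m1.py <<'E'
from h import *
C=cam("top")
f=lambda u,v:(300+u/6.6667,150+v/6.6667)
g=lambda u,v:(220+u/13.333,240+v/13.333)
P=np.array([px2w(C,f(*p),.012)[:2] for p in[(62,42),(378,68),(38,412),(358,437)]])
Q=np.array([[88,52],[88,-78],[-62,52],[-62,-78]])/1000
A,B=Q-Q.mean(0),P-P.mean(0)
th=np.arctan2((A[:,0]*B[:,1]-A[:,1]*B[:,0]).sum(),(A*B).sum())
R=np.array([[np.cos(th),-np.sin(th)],[np.sin(th),np.cos(th)]]);o=P.mean(0)-R@Q.mean(0)
print("tester",o,th,"res mm",((Q@R.T+o)-P)*1000)
for n,q in dict(tips=(-.0895,0),rest=(-.104,0),pivot=(0,-.048),knob0=(.095*np.cos(1.22),-.048-.095*np.sin(1.22))).items(): print(n,R@q+o)
print("hub seen",px2w(C,f(320,262),.069),"knob seen",px2w(C,f(572,188),.0945)); print("tip seen",px2w(C,f(173,483),.048))
for n,p in dict(hinge=(322,245),jaw=(345,78),tl=(190,482),tr=(403,500)).items():print(n,px2w(C,g(*p),.02))
s=sense();print(s["tcp_pos"],Ro.from_rotvec(s["eef_rot"]).as_matrix())
E
python3 m1.py
```

```text
tester [0.59909858 0.07786749] -0.05208081788027595 res mm [[-0.24712044  0.4730841 ]
 [ 0.35124957 -1.02318296]
 [-0.30583782  0.97542989]
 [ 0.20170869 -0.42533103]]
tips [0.50971993 0.08252661]
rest [0.49523959 0.08328144]
pivot [0.59659983 0.02993257]
knob0 [ 0.62455765 -0.06086038]
hub seen [0.59629582 0.02947726 0.069     ] knob seen [ 0.62337139 -0.06074744  0.0945    ]
tip seen [0.5117694 0.0820301 0.048    ]
hinge [0.41411386 0.29166262 0.02      ]
jaw [0.44689187 0.28799585 0.02      ]
tl [0.36729046 0.31634306 0.02      ]
tr [0.36473167 0.27452539 0.02      ]
[0.20683857 0.50935926 0.21629796] [[-9.26489134e-01  3.76321050e-01 -5.94088673e-04]
 [ 3.76321464e-01  9.26488696e-01 -9.23103303e-04]
 [ 2.03033236e-04 -1.07881350e-03 -9.99999397e-01]]
```

{"api": "move_arm", "payload": {
  "motion": [
    [[-3.4, -1.9, 1.2], [0, 0, 0], -1],
    [[-3.4, -1.9, 1.2], [0, 0, 0], -1],
    [[-3.4, -1.9, 1.2], [0, 0, 0], -1],
    [[-3.4, -1.9, 1.2], [0, 0, 0], -1],
    [[-3.4, -1.9, 1.2], [0, 0, 0], -1]
  ]
}}

```text
clock: 0.65
tcp_pos: [0.3293, 0.3562, 0.1562]
eef_rot: [-0.602, -3.083, 0.0]
force: [0.6, 0.0, 0.4]
finger_gap: 0.0882
gripper_force: 0.0
```

{"api": "move_arm", "payload": {
  "motion": [
    [[-3.4, -1.9, 1.2], [0, 0, 0], -1],
    [[-3.4, -1.9, 1.2], [0, 0, 0], -1],
    [[0, 0, 0], [0, 0, -8.4], -1],
    [[0, 0, 0], [0, 0, -8.5], -1],
    [[0, 0, 0], [0, 0, 0], -1]
  ]
}}

```text
clock: 1.15
tcp_pos: [0.3775, 0.2965, 0.1325]
eef_rot: [-0.142, -3.138, 0.0]
force: [0.8, -0.2, -0.4]
finger_gap: 0.0882
gripper_force: 0.0
```

Run:
```python
from h import *
s=sense();print(s["clock"],s["tcp_pos"],Ro.from_rotvec(s["eef_rot"]).as_matrix().round(3))
C=cam("wrist");im=capture("wrist")
print(w2px(C,[[.4138,.2911,.02],[.3757,.2948,.02],[.4469,.288,.02]]))
cv2.imwrite("pics/w1.png",cv2.resize(im,(800,600)))
```

```text
1.15 [0.37748305 0.29647716 0.13253728] [[-0.996  0.09  -0.001]
 [ 0.09   0.996 -0.   ]
 [ 0.    -0.    -1.   ]]
[[278.26107412 238.05746183]
 [278.38965289 196.06319417]
 [278.28498682 272.06102834]]
```

View pics/w1.png

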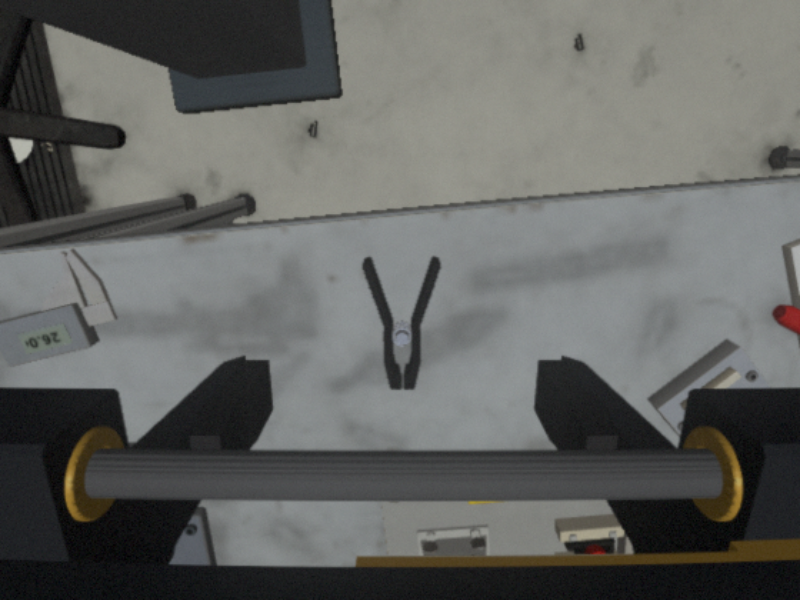

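Run:
```python
from h import *
C=cam("wrist")
W=[px2w(C,(u*.7,v*.7),.02) for u,v in[(402,337),(369,258),(435,258),(402,388)]]
print(np.round(W,4))
h=W[0];m=(W[1]+W[2])/2;j=W[3];a=np.arctan2(*(j-m)[1::-1]);print(a,np.linalg.norm(j-m))
h=(m+.048*np.array([np.cos(a),np.sin(a),0])+j-.035*np.array([np.cos(a),np.sin(a),0]))/2
g=h-.038*np.array([np.cos(a),np.sin(a),0]);g[2]=.004;print(h,g,tool(g))
```

```text
[[0.412  0.2941 0.02  ]
 [0.3607 0.2795 0.02  ]
 [0.3644 0.3182 0.02  ]
 [0.4467 0.2908 0.02  ]]
-0.09535538156465957 0.08450698734608202
[0.41106058 0.2942064  0.02      ] [0.37323321 0.29782441 0.004     ] [ 0.42058206  0.07662929 12.86363791]
```

{"api": "move_arm", "payload": {
  "motion": [
    [[0.35, 0.1, 3.5], [0, 0, 0], -1],
    [[0, 0, 3.5], [0, 0, 0], -1],
    [[0, 0, 3.3], [0, 0, 0], -1],
    [[0, 0, 1.9], [0, 0, 0], -1],
    [[0, 0, 0.6], [0, 0, 0], -1]
  ]
}}

```text
clock: 1.7
tcp_pos: [0.373, 0.2979, 0.0031]
eef_rot: [-0.147, -3.135, 0.002]
force: [0.4, 0.1, 0.5]
finger_gap: 0.0882
gripper_force: 0.0
```

{"api": "move_arm", "payload": {
  "motion": [
    [[0, 0, 0], [0, 0, 0], 1],
    [[0, 0, 0], [0, 0, 0], 1],
    [[0, 0, 0], [0, 0, 0], 1],
    [[0, 0, 0], [0, 0, 0], 1],
    [[0, 0, 0], [0, 0, 0], 1]
  ]
}}

```text
clock: 2.2
tcp_pos: [0.3742, 0.2982, 0.0053]
eef_rot: [0.143, 3.137, 0.001]
force: [-0.9, -0.0, -0.3]
finger_gap: 0.0502
gripper_force: 0.0
```

{"api": "move_arm", "payload": {
  "motion": [
    [[0, 0, 0], [0, 0, 0], 1],
    [[0, 0, 0], [0, 0, 0], 1],
    [[0, 0, 0], [0, 0, 0], 1],
    [[0, 0, 0], [0, 0, 0], 1],
    [[0, 0, 0], [0, 0, 0], 1]
  ]
}}

```text
clock: 2.7
tcp_pos: [0.374, 0.2981, 0.0047]
eef_rot: [-0.143, -3.138, 0.0]
force: [0.5, 0.1, 1.2]
finger_gap: 0.0104
gripper_force: 0.0
```

{"api": "move_arm", "payload": {
  "motion": [
    [[0, 0, 0], [0, 0, 0], 1],
    [[0, 0, 0], [0, 0, 0], 1],
    [[0, 0, 0], [0, 0, 0], 1],
    [[0, 0, 0], [0, 0, 0], 1],
    [[0, 0, 0], [0, 0, 0], 1]
  ]
}}

```text
clock: 3.2
tcp_pos: [0.374, 0.2981, 0.0048]
eef_rot: [0.143, 3.138, 0.0]
force: [-0.8, 0.9, 0.3]
finger_gap: 0.0004
gripper_force: 0.0
```

Run:
```python
from h import *
im=capture("wrist")
cv2.imwrite("pics/w2.png",cv2.resize(im,(800,600)))
```

```text
(no output)
```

View pics/w2.png

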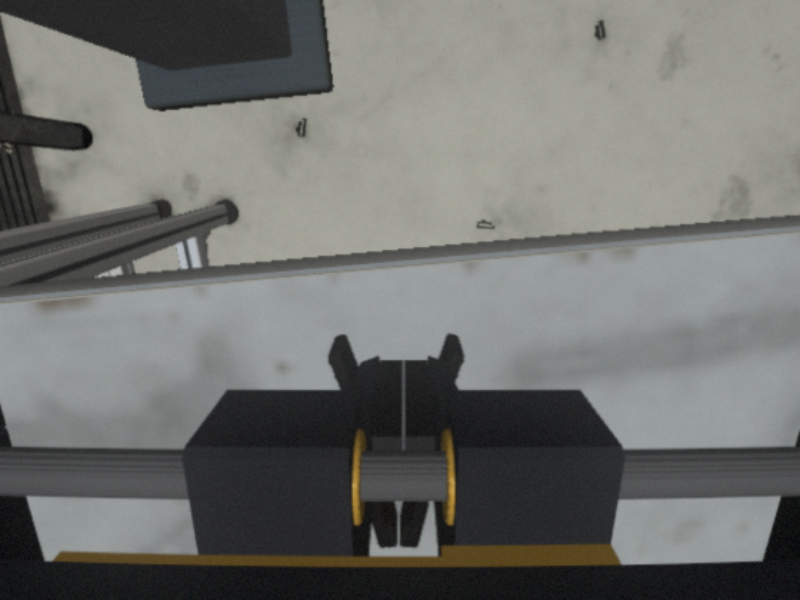

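Run:
```python
from h import *
for n in("scene","top"):
    im=capture(n);np.save(f"/tmp/{n}.npy",im);print(w2px(cam(n),[[.39,.295,.02]]))
print(w2px(cam("wrist"),[[.412,.294,.02],[.3644,.3182,.02],[.3607,.2795,.02],[.4467,.291,.02],[.374,.298,.005]])/.7, sense()["tcp_pos"])
```

```text
[[221.93710242 251.82441209]]
[[242.63706666 267.60556821]]
[[397.8797205  471.41471077]
 [455.86718297 346.44820992]
 [340.82162713 346.04364404]
 [398.63567655 546.69636504]
 [399.31040437 359.52925542]] [0.37402053 0.29808381 0.00472975]
```

{"api": "move_arm", "payload": {
  "motion": [
    [[0, 0, -0.5], [0, 0, 0], 1],
    [[0, 0, -2.5], [0, 0, 0], 1],
    [[0, 0, -4], [0, 0, 0], 1],
    [[0, 0, -4], [0, 0, 0], 1],
    [[0, 0, -2], [0, 0, 0], 1]
  ]
}}

```text
clock: 3.85
tcp_pos: [0.3747, 0.2985, 0.1382]
eef_rot: [0.142, 3.134, 0.003]
force: [0.4, -0.1, -0.1]
finger_gap: 0.0002
gripper_force: 0.0
```

Run:
```python
from h import *
im=capture("wrist");s=np.load("/tmp/scene.npy");t=np.load("/tmp/top.npy")
k=lambda a,c,w,h:cv2.resize(a[int(c[1])-h:int(c[1])+h,int(c[0])-w:int(c[0])+w],(400,300),interpolation=cv2.INTER_CUBIC)
ps=w2px(cam("scene"),[[.39,.295,.02]])[0];pt=w2px(cam("top"),[[.39,.295,.02]])[0]
C=np.zeros((600,800,3),np.uint8);C[:300,:400]=k(s,ps,60,45);C[:300,400:]=k(t,pt,60,45)
C[300:,:400]=cv2.resize(im,(400,300));C[300:,400:]=k(im,(281,210),100,75)
cv2.imwrite("pics/c1.png",C);print(sense()["tcp_pos"])
```

```text
[0.37554621 0.29890819 0.13998327]
```

View pics/c1.png

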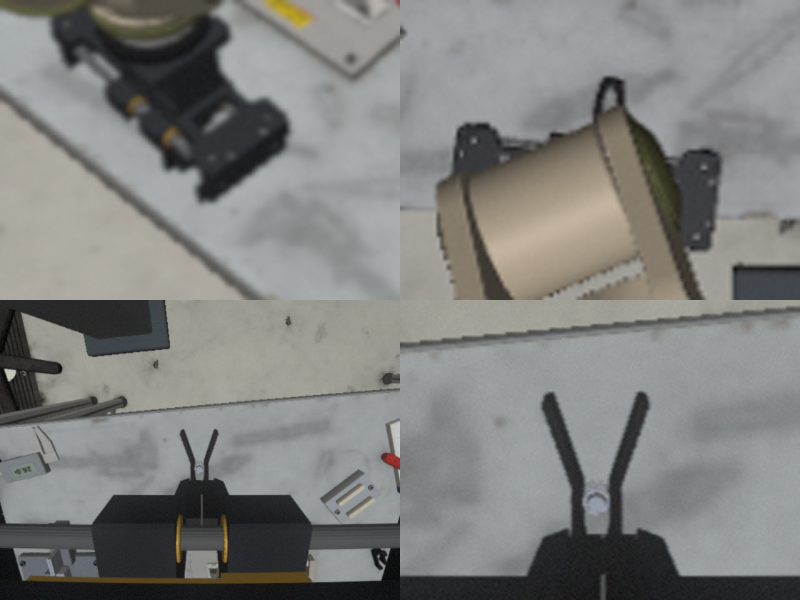

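The fingers closed above the clip: the wrist view puts the visible fingertip edges about 20 mm behind the nominal TCP, and the clip has not moved. I'll reopen and go lower, watching the force.

{"api": "move_arm", "payload": {
  "motion": [
    [[0, 0, 2], [0, 0, 0], -1],
    [[0, 0, 2], [0, 0, 0], -1],
    [[0, 0, 2], [0, 0, 0], -1],
    [[0, 0, 2], [0, 0, 0], -1],
    [[0, 0, 2], [0, 0, 0], -1]
  ]
}}

```text
clock: 4.4
tcp_pos: [0.3738, 0.298, 0.0338]
eef_rot: [-0.143, -3.138, 0.0]
force: [0.5, 0.1, -0.1]
finger_gap: 0.0381
gripper_force: 0.0
```

{"api": "move_arm", "payload": {
  "motion": [
    [[0, 0, 1], [0, 0, 0], -1],
    [[0, 0, 1], [0, 0, 0], -1],
    [[0, 0, 0], [0, 0, 0], -1],
    [[0, 0, 0], [0, 0, 0], -1],
    [[0, 0, 0], [0, 0, 0], -1]
  ]
}}

```text
clock: 4.9
tcp_pos: [0.3744, 0.2983, 0.0154]
eef_rot: [0.142, 3.137, 0.001]
force: [0.0, 0.1, 1.2]
finger_gap: 0.0784
gripper_force: 0.0
```

{"api": "move_arm", "payload": {
  "motion": [
    [[0, 0, 0.8], [0, 0, 0], -1],
    [[0, 0, 0.6], [0, 0, 0], -1],
    [[0, 0, 0.4], [0, 0, 0], -1],
    [[0, 0, 0.2], [0, 0, 0], -1],
    [[0, 0, 0], [0, 0, 0], -1]
  ]
}}

```text
clock: 5.4
tcp_pos: [0.3739, 0.298, -0.0056]
eef_rot: [-0.143, -3.138, 0.0]
force: [-0.6, -0.5, -0.3]
finger_gap: 0.0881
gripper_force: 0.0
```

{"api": "move_arm", "payload": {
  "motion": [
    [[0, 0, 0.2], [0, 0, 0], -1],
    [[0, 0, 0.2], [0, 0, 0], -1],
    [[0, 0, 0.2], [0, 0, 0], -1],
    [[0, 0, 0.2], [0, 0, 0], -1],
    [[0, 0, 0], [0, 0, 0], -1]
  ]
}}

```text
clock: 5.9
tcp_pos: [0.3739, 0.298, -0.0135]
eef_rot: [-0.143, -3.138, 0.0]
force: [1.0, 0.6, 0.3]
finger_gap: 0.0879
gripper_force: 0.0
```

{"api": "move_arm", "payload": {
  "motion": [
    [[0, 0, 0], [0, 0, 0], 1],
    [[0, 0, 0], [0, 0, 0], 1],
    [[0, 0, 0], [0, 0, 0], 1],
    [[0, 0, 0], [0, 0, 0], 1],
    [[0, 0, 0], [0, 0, 0], 1]
  ]
}}

```text
clock: 6.4
tcp_pos: [0.374, 0.2981, -0.0132]
eef_rot: [0.143, 3.138, 0.0]
force: [0.0, -0.0, -1.3]
finger_gap: 0.0501
gripper_force: 0.1
```

{"api": "move_arm", "payload": {
  "motion": [
    [[0, 0, 0], [0, 0, 0], 1],
    [[0, 0, 0], [0, 0, 0], 1],
    [[0, 0, 0], [0, 0, 0], 1],
    [[0, 0, 0], [0, 0, 0], 1],
    [[0, 0, 0], [0, 0, 0], 1]
  ]
}}

```text
clock: 6.9
tcp_pos: [0.374, 0.298, -0.0132]
eef_rot: [0.143, 3.138, -0.0]
force: [0.3, -0.4, 2.4]
finger_gap: 0.0104
gripper_force: 27.3
```

{"api": "move_arm", "payload": {
  "motion": [
    [[0, 0, 0], [0, 0, 0], 1],
    [[0, 0, 0], [0, 0, 0], 1],
    [[0, 0, 0], [0, 0, 0], 1],
    [[0, 0, 0], [0, 0, 0], 1],
    [[0, 0, 0], [0, 0, 0], 1]
  ]
}}

```text
clock: 7.4
tcp_pos: [0.374, 0.2981, -0.0132]
eef_rot: [0.143, 3.138, 0.0]
force: [-0.6, -1.0, 1.8]
finger_gap: 0.0105
gripper_force: 29.4
```

{"api": "move_arm", "payload": {
  "motion": [
    [[0, 0, -0.7], [0, 0, 0], 1],
    [[0, 0, -2], [0, 0, 0], 1],
    [[0, 0, -3], [0, 0, 0], 1],
    [[0, 0, -2], [0, 0, -1.1], 1],
    [[0, 0, -1], [0, 0, -1.1], 1]
  ]
}}

```text
clock: 7.9
tcp_pos: [0.3744, 0.2984, 0.0756]
eef_rot: [0.081, 3.138, 0.002]
force: [-0.8, 0.7, -2.0]
finger_gap: 0.0102
gripper_force: 29.4
```

{"api": "move_arm", "payload": {
  "motion": [
    [[-0.7, -2.5, 0], [0, 0, 0], 1],
    [[-1.1, -4, 0], [0, 0, 0], 1],
    [[-1.1, -4, 0], [0, 0, 0], 1],
    [[-1.1, -4, 0], [0, 0, 0], 1],
    [[-1.1, -4, 0], [0, 0, 0], 1]
  ]
}}

```text
clock: 8.4
tcp_pos: [0.415, 0.1091, 0.0735]
eef_rot: [-0.081, -3.14, -0.0]
force: [1.6, 0.6, -0.6]
finger_gap: 0.0105
gripper_force: 29.4
```

{"api": "move_arm", "payload": {
  "motion": [
    [[0, -1.5, 0], [0, 0, 0], 1],
    [[0, -0.8, 0], [0, 0, 0], 1],
    [[0, 0, 0], [0, 0, 0], 1],
    [[0, 0, 0], [0, 0, 0], 1],
    [[0, 0, 0], [0, 0, 0], 1]
  ]
}}

```text
clock: 8.9
tcp_pos: [0.4139, 0.0886, 0.0737]
eef_rot: [-0.08, -3.14, -0.0]
force: [-0.3, 0.4, -1.5]
finger_gap: 0.0104
gripper_force: 29.4
```

Run:
```python
from h import *
s=sense();print(s["clock"],s["tcp_pos"],Ro.from_rotvec(s["eef_rot"]).as_matrix().round(4),s["finger_gap"])
im=capture("wrist");t=capture("top");np.save("/tmp/w.npy",im)
C=cam("wrist");R=Ro.from_rotvec(s["eef_rot"]).as_matrix()
# hinge 38mm ahead of grasp, clip top at tool z -.007 (bottom at +.0135)
for d in(-.038,-.073):print("expected",w2px(C,s["tcp_pos"]+R@[d,0,-.007]))
print("tips",w2px(C,[[.5097,.0825,.048]]),w2px(cam("top"),[s["tcp_pos"]+R@[-.06,0,0]]))
p=w2px(cam("top"),[s["tcp_pos"]+R@[-.06,0,0]])[0]
c=t[int(p[1])-38:int(p[1])+37,int(p[0])-50:int(p[0])+50]
O=np.zeros((600,800,3),np.uint8);O[:,:]=0
O[:300,:400]=cv2.resize(c,(400,300),interpolation=cv2.INTER_CUBIC)
O[:300,400:]=cv2.resize(im,(400,300),interpolation=cv2.INTER_AREA)
O[300:]=cv2.resize(im[300:420,122:442],(800,300),interpolation=cv2.INTER_CUBIC)
cv2.imwrite("pics/c2.png",O)
```

```text
8.9 [0.41387811 0.0885644  0.07371572] [[-9.987e-01  5.100e-02 -1.000e-04]
 [ 5.100e-02  9.987e-01  1.000e-04]
 [ 1.000e-04  1.000e-04 -1.000e+00]] 0.010356431088032952
expected [[279.96182629 320.1644004 ]]
expected [[280.11528376 371.6349728 ]]
tips [[278.74037816 363.65731666]] [[325.59937748 237.27635927]]
```

View pics/c2.png

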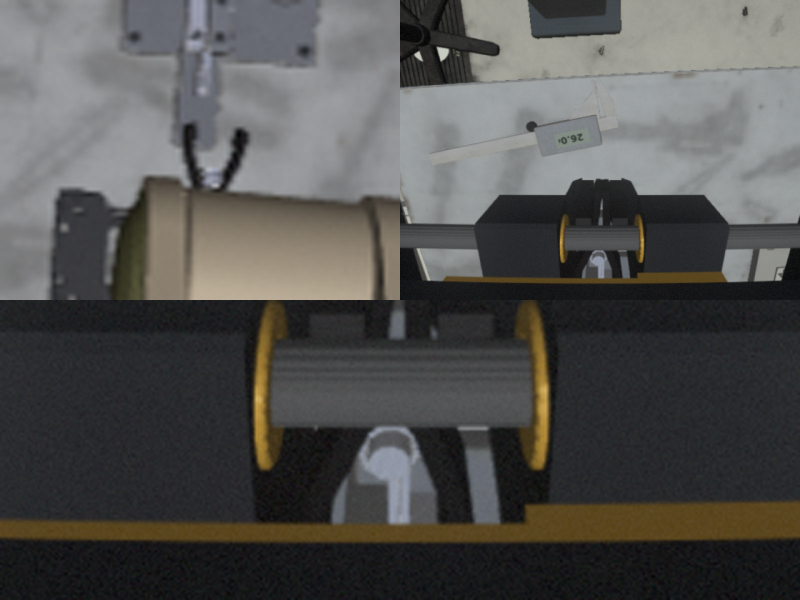

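Run:
```python
from h import *
s=sense();C=cam("wrist");T=cam("top");R=Ro.from_rotvec(s["eef_rot"]).as_matrix()
for d in(-.038,-.073):print("expected",w2px(C,s["tcp_pos"]+R@[d,0,-.0332]),w2px(T,s["tcp_pos"]+R@[d,0,-.0332]))
zt=s["tcp_pos"][2]+.0332
f=lambda u,v:px2w(T,(275+u/4,199+v/4),zt)
print("wrist hinge",tool(px2w(C,(277.2,359),zt)))
for p in[(210,183),(190,127),(242,132),(216,129.5)]:print(p,f(*p),tool(f(*p)))
```

```text
expected [[279.42899267 352.97595178]] [[326.70543587 246.42842896]]
expected [[279.64123974 409.44693925]] [[327.64304379 231.95890188]]
wrist hinge [-4.15026682 -0.10801566 -3.32035807]
(210, 183) [0.4559347  0.08464397 0.10692467] [-4.21691053 -0.1657229  -3.32036772]
(190, 127) [0.48948237 0.09725827 0.10692467] [-7.50299528  1.26512135 -3.32054572]
(242, 132) [0.48708891 0.06562406 0.10692467] [-7.42525937 -1.90638829 -3.32075981]
(216, 129.5) [0.48828743 0.08144977 0.10692467] [-7.46426239 -0.3197646  -3.32065271]
```

{"api": "move_arm", "payload": {
  "motion": [
    [[0, 0.05, 1.5], [0, 0, 0], 1],
    [[0, 0, 2], [0, 0, 0], 1],
    [[0, 0, 1.5], [0, 0, 0], 1],
    [[0, 0, 0.7], [0, 0, 0], 1],
    [[0, 0, 0.3], [0, 0, 0], 1]
  ]
}}

```text
clock: 9.5
tcp_pos: [0.4139, 0.0885, 0.0134]
eef_rot: [-0.081, -3.14, -0.0]
force: [0.1, 0.5, 0.1]
finger_gap: 0.0102
gripper_force: 29.4
```

{"api": "move_arm", "payload": {
  "motion": [
    [[-0.5, 0, 0], [0, 0, 0], 1],
    [[-1, 0, 0], [0, 0, 0], 1],
    [[-1, 0, 0], [0, 0, 0], 1],
    [[0, 0, 0], [0, 0, 0], 1],
    [[0, 0, 0], [0, 0, 0], 1]
  ]
}}

```text
clock: 10.0
tcp_pos: [0.4393, 0.0869, 0.0138]
eef_rot: [0.082, 3.14, -0.0]
force: [-0.3, 0.3, 0.1]
finger_gap: 0.0106
gripper_force: 29.4
```

{"api": "move_arm", "payload": {
  "motion": [
    [[-0.5, 0.06, 0], [0, 0, 0], 1],
    [[-0.5, 0, 0], [0, 0, 0], 1],
    [[-0.5, 0, 0], [0, 0, 0], 1],
    [[0, 0, 0], [0, 0, 0], 1],
    [[0, 0, 0], [0, 0, 0], 1]
  ]
}}

```text
clock: 10.5
tcp_pos: [0.454, 0.0867, 0.0137]
eef_rot: [-0.082, -3.14, -0.0]
force: [0.3, 0.9, -0.4]
finger_gap: 0.0102
gripper_force: 29.4
```

Run:
```python
from h import *
s=sense();print(s["tcp_pos"],s["force"])
im=capture("wrist");t=capture("top")
C=cam("wrist")
T=cam("top")
for z,X in [(.0465,(.4952,.0833)),(.048,(.5097,.0825))]:print(w2px(C,[[*X,z]]),w2px(T,[[*X,z]]))
p=w2px(T,[[.5097,.0825,.048]])[0].astype(int)
O=np.zeros((600,800,3),np.uint8)
O[:300,:400]=cv2.resize(t[p[1]-30:p[1]+30,p[0]-40:p[0]+40],(400,300),interpolation=cv2.INTER_CUBIC);print("top origin",p-[40,30])
sc=capture("scene");q=w2px(cam("scene"),[[.49,.083,.045]])[0].astype(int);print(q)
O[:300,400:]=cv2.resize(sc[q[1]-30:q[1]+30,q[0]-40:q[0]+40],(400,300),interpolation=cv2.INTER_CUBIC)
O[300:]=cv2.resize(im[300:420,122:442],(800,300),interpolation=cv2.INTER_CUBIC)
cv2.imwrite("pics/c3.png",O)
```

```text
[0.4540183  0.0867224  0.01366071] [ 0.27677858  0.85772573 -0.37734315]
[[276.85697485 358.37650189]] [[325.2991735  228.90354113]]
[[276.89648513 384.74850183]] [[325.7567276  223.25128053]]
top origin [285 193]
[313 266]
```

View pics/c3.png

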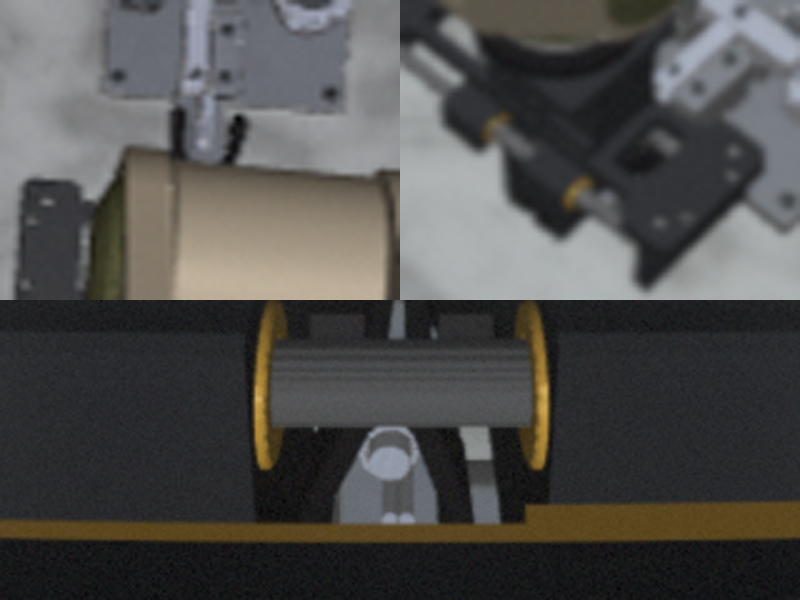

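{"api": "move_arm", "payload": {
  "motion": [
    [[0.1, 0.15, 0], [0, 0, 0], 1],
    [[0, 0, 0.08], [0, 0, 0], 1],
    [[0, 0, 0.08], [0, 0, 0], 1],
    [[0, 0, 0.05], [0, 0, 0], 1],
    [[0, 0, 0], [0, 0, 0], 1]
  ]
}}

```text
clock: 11.15
tcp_pos: [0.4531, 0.0882, 0.0116]
eef_rot: [-0.082, -3.14, 0.0]
force: [-0.5, 0.6, -0.6]
finger_gap: 0.0106
gripper_force: 29.4
```

{"api": "move_arm", "payload": {
  "motion": [
    [[0, 0, 0.04], [0, 0, 0], 1],
    [[0, 0, 0], [0, 0, 0], -1],
    [[0, 0, 0], [0, 0, 0], -1],
    [[0, 0, 0], [0, 0, 0], -1],
    [[0, 0, 0], [0, 0, 0], -1]
  ]
}}

```text
clock: 11.65
tcp_pos: [0.4532, 0.0882, 0.0113]
eef_rot: [0.082, 3.14, -0.0]
force: [0.0, -0.8, 0.8]
finger_gap: 0.0404
gripper_force: 0.4
```

{"api": "move_arm", "payload": {
  "motion": [
    [[0, 0, 0], [0, 0, 0], -1],
    [[0, 0, 0], [0, 0, 0], -1],
    [[0, 0, 0], [0, 0, 0], -1],
    [[0, 0, 0], [0, 0, 0], -1],
    [[0, 0, 0], [0, 0, 0], -1]
  ]
}}

```text
clock: 12.15
tcp_pos: [0.4531, 0.0883, 0.0112]
eef_rot: [-0.082, -3.14, 0.0]
force: [-0.4, -0.4, 0.9]
finger_gap: 0.0798
gripper_force: 0.0
```

{"api": "move_arm", "payload": {
  "motion": [
    [[0, 0, -1], [0, 0, 0], -1],
    [[0, 0, -2.5], [0, 0, 0], -1],
    [[0, 0, -4], [0, 0, 0], -1],
    [[0, 0, -4], [0, 0, 0], -1],
    [[0, 0, -1], [0, 0, 0], -1]
  ]
}}

```text
clock: 12.65
tcp_pos: [0.4546, 0.0883, 0.1405]
eef_rot: [0.082, 3.133, -0.0]
force: [0.6, 0.7, -0.1]
finger_gap: 0.0879
gripper_force: 0.0
```

Run:
```python
from h import *
s=sense();print(s["clock"],s["tcp_pos"],s["force"])
im=capture("wrist");t=capture("top");np.save("/tmp/w3.npy",im)
C=cam("wrist");T=cam("top")
P=[(.4952,.0833,.0445),(.5097,.0825,.048),(.447,.086,.0445),(.53,.0815,.0445)]
print(w2px(C,P),"top",w2px(T,P))
c=w2px(C,[P[0]])[0].astype(int)
O=np.zeros((600,800,3),np.uint8)
O[:300,:400]=cv2.resize(t[178:253,275:375],(400,300),interpolation=cv2.INTER_CUBIC)
O[:300,400:]=cv2.resize(im,(400,300),interpolation=cv2.INTER_AREA)
y0=min(max(c[1]-60,0),300);print(c,y0)
O[300:]=cv2.resize(im[y0:y0+120,122:442],(800,300),interpolation=cv2.INTER_CUBIC)
cv2.imwrite("pics/c4.png",O)
```

```text
12.65 [0.45456481 0.08825082 0.1405374 ] [ 0.63299942  0.74613856 -0.11714113]
[[277.1629974  251.72528978]
 [277.14414935 269.39501084]
 [277.0903322  195.64931498]
 [277.38912403 288.76391188]] top [[325.20643436 228.9160074 ]
 [325.7567276  223.25128053]
 [323.89035042 247.67898067]
 [326.08446806 215.4344114 ]]
[277 251] 191
```

View pics/c4.png

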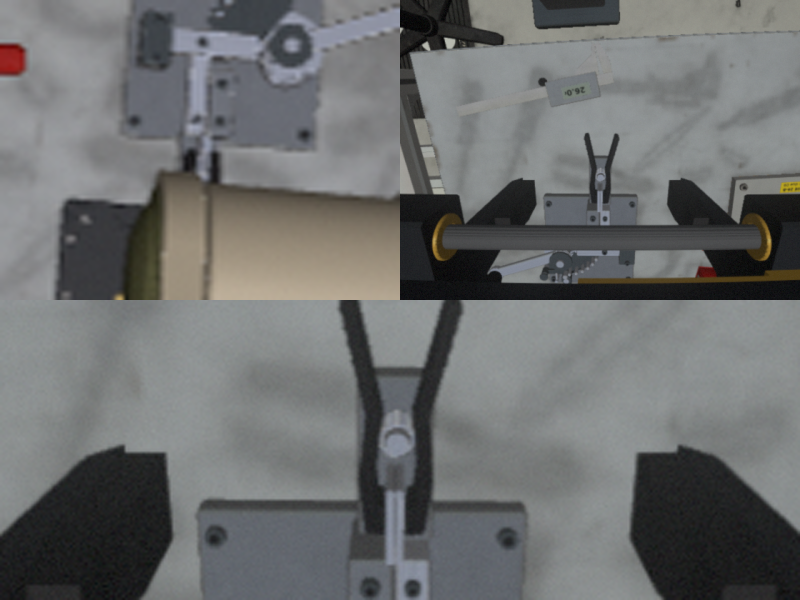

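Run:
```python
from h import *
s=sense();print(s["tcp_pos"])
C=cam("wrist")
R=lambda q:np.array([.5991,.07787])+np.array([[.99864,.05206],[-.05206,.99864]])@np.array(q)/1000
P=[[*R((-62,52)),.012],[*R((-62,-78)),.012],[*R((-57,46)),.012],[*R((-61.5,0)),.048]]
print((w2px(C,P)-[122,191])*2.5+[0,300])
print("lever knob",R((95*np.cos(1.22),-48-95*np.sin(1.22))))
```

```text
[0.45362554 0.08826999 0.13779166]
[[524.59735416 517.3651802 ]
 [187.3867869  517.40204362]
 [508.54776166 528.98635316]
 [388.37648006 569.37426252]]
lever knob [ 0.62455856 -0.0608574 ]
```

{"api": "move_arm", "payload": {
  "motion": [
    [[-3, -2.3, 0], [0, 0, 0], -0.4],
    [[-3, -2.3, 0], [0, 0, 0], -0.4],
    [[-3, -2.3, 0], [0, 0, 0], -0.4],
    [[-3, -2.3, 0], [0, 0, 0], -0.4],
    [[-3, -2.3, 0], [0, 0, 0], -0.4]
  ]
}}

```text
clock: 13.25
tcp_pos: [0.5971, -0.0354, 0.1341]
eef_rot: [-0.083, -3.137, -0.001]
force: [0.1, 0.8, -0.8]
finger_gap: 0.0618
gripper_force: 0.0
```

{"api": "move_arm", "payload": {
  "motion": [
    [[-2.8, -2.5, 0], [0, 0, 0], -0.4],
    [[0, 0, 0], [0, 0, 0], -0.4],
    [[0, 0, 0], [0, 0, 0], -0.4],
    [[0, 0, 0], [0, 0, 0], -0.4],
    [[0, 0, 0], [0, 0, 0], -0.4]
  ]
}}

```text
clock: 13.75
tcp_pos: [0.6228, -0.0599, 0.1361]
eef_rot: [-0.081, -3.14, -0.0]
force: [0.4, -0.4, -0.3]
finger_gap: 0.062
gripper_force: 0.0
```

Run:
```python
from h import *
s=sense();print(s["clock"],s["tcp_pos"],s["force"],s["finger_gap"],tool([.6246,-.0609,.045]))
C=cam("wrist");im=capture("wrist");np.save("/tmp/w5.npy",im)
g=cv2.cvtColor(im,cv2.COLOR_BGR2GRAY)
k=w2px(C,[[.6246,-.0609,.0945]])[0];print("knob top exp",k)
# dark blob near knob
x0,y0=k.astype(int)-30
m=(g[y0:y0+60,x0:x0+60]<60).astype(np.uint8)
for r in m[::3,::2]:print(''.join('#' if v else '.' for v in r))
pv=np.array([.5966,.0299]);print("pivot px",w2px(C,[[*pv,.069]]))
A=np.arange(-.6,2.2,.02)-.052
for r in(.044,.048,.052):
    P=[[pv[0]+r*np.cos(a),pv[1]+r*np.sin(a),.034+.006] for a in A]
    uv=w2px(C,P).astype(np.float32);I=cv2.remap(g,uv[:,0].reshape(-1,1),uv[:,1].reshape(-1,1),1)[:,0]
    print(r,' '.join(map(str,I)))
```

```text
13.75 [ 0.62284475 -0.05994232  0.13605472] [ 0.37514916 -0.38922567 -0.32730632] 0.061982713998369646 [-0.18794498 -0.08901573  9.10529246]
knob top exp [278.7224432  228.19125342]
..............................
.............#######..........
............##########........
...........############.......
..........#############.......
..........#############.......
.........###############......
.........###############......
.........######....#####......
.........#####......####......
..........###.......###.......
..........####.....####.......
............#########.........
...............###............
..............................
..............................
..............................
..............................
..............................
..............................
pivot px [[405.9674286  171.85516272]]
0.044 114 114 112 103 91 79 73 71 75 78 76 74 78 79 78 78 78 78 76 74 64 57 63 63 66 67 71 75 77 76 75 76 80 84 93 100 95 82 76 76 75 73 70 80 86 97 96 91 76 75 75 72 72 75 85 92 101 97 81 74 73 75 74 73 76 90 99 92 85 79 80 80 76 75 76 83 95 94 87 77 76 76 7
[... 565 characters left out ...]
13 113 114 111 113 111 115 125 153 162 159 153 154 158 159 159 161 161 160 161 160 159 161 153 124 94 77 74 73 75 73 72 73 85 108 116 117 115 117 115 94 70 66 59 55 58 81 111
0.052 67 62 67 74 77 78 76 78 78 77 74 76 84 113 132 109 79 78 72 74 79 74 69 61 54 54 76 112 138 148 153 149 137 120 115 116 114 114 114 115 115 115 112 112 112 113 113 115 114 115 114 112 112 113 111 111 112 113 113 114 115 114 114 113 113 113 111 113 114 115 114 113 113 116 112 112 111 112 114 113 112 112 110 112 112 110 113 112 113 111 113 113 113 113 113 112 111 113 113 115 136 164 160 157 153 156 160 160 159 161 160 159 158 158 158 141 104 95 85 82 78 77 73 73 89 109 115 117 119 114 113 94 64 45 44 46 68 77 84 115
```

{"api": "move_arm", "payload": {
  "motion": [
    [[-0.05, 0, 2.5], [0, 0, 0], -0.4],
    [[0, 0, 2.5], [0, 0, 0], -0.4],
    [[0, 0, 2], [0, 0, 0], -0.4],
    [[0, 0, 1.3], [0, 0, 0], -0.4],
    [[0, 0, 0.7], [0, 0, 0], -0.4]
  ]
}}

```text
clock: 14.3
tcp_pos: [0.6236, -0.0605, 0.0455]
eef_rot: [-0.082, -3.14, -0.0]
force: [0.8, -0.8, 0.4]
finger_gap: 0.0613
gripper_force: 0.0
```

{"api": "move_arm", "payload": {
  "motion": [
    [[0, 0, 0], [0, 0, 0], 1],
    [[0, 0, 0], [0, 0, 0], 1],
    [[0, 0, 0], [0, 0, 0], 1],
    [[0, 0, 0], [0, 0, 0], 1],
    [[0, 0, 0], [0, 0, 0], 1]
  ]
}}

```text
clock: 14.8
tcp_pos: [0.6242, -0.061, 0.0467]
eef_rot: [0.082, 3.14, -0.0]
force: [-0.6, 0.4, -0.7]
finger_gap: 0.0239
gripper_force: 0.0
```

{"api": "move_arm", "payload": {
  "motion": [
    [[0, 0, 0], [0, 0, 0], 1],
    [[0, 0, 0], [0, 0, 0], 1],
    [[0, 0, 0], [0, 0, 0], 1],
    [[0, 0, 0], [0, 0, 0], 1],
    [[0, 0, 0], [0, 0, 0], 1]
  ]
}}

```text
clock: 15.3
tcp_pos: [0.6242, -0.0612, 0.0466]
eef_rot: [0.082, 3.14, -0.001]
force: [-0.9, -3.0, 4.1]
finger_gap: 0.0207
gripper_force: 30.0
```

{"api": "move_arm", "payload": {
  "motion": [
    [[0.18, -0.06, 0], [0, 0, 0], 1],
    [[0.18, -0.06, 0], [0, 0, 0], 1],
    [[0.18, -0.06, 0], [0, 0, 0], 1],
    [[0.18, -0.05, 0], [0, 0, 0], 1],
    [[0.19, -0.05, 0], [0, 0, 0], 1]
  ]
}}

```text
clock: 15.8
tcp_pos: [0.6162, -0.0631, 0.0466]
eef_rot: [0.082, 3.137, 0.0]
force: [7.5, -0.4, 2.7]
finger_gap: 0.0207
gripper_force: 30.0
```

{"api": "move_arm", "payload": {
  "motion": [
    [[0.12, -0.03, 0], [0, 0, 0], 1],
    [[0.12, -0.03, 0], [0, 0, 0], 1],
    [[0.12, -0.02, 0], [0, 0, 0], 1],
    [[0.11, -0.02, 0], [0, 0, 0], 1],
    [[0, 0, 0], [0, 0, 0], 1]
  ]
}}

```text
clock: 16.3
tcp_pos: [0.6105, -0.0642, 0.0466]
eef_rot: [0.082, 3.139, -0.001]
force: [4.3, -1.9, 3.5]
finger_gap: 0.0204
gripper_force: 30.0
```

{"api": "move_arm", "payload": {
  "motion": [
    [[0.12, -0.02, 0], [0, 0, 0], 1],
    [[0.12, -0.02, 0], [0, 0, 0], 1],
    [[0.12, -0.02, 0], [0, 0, 0], 1],
    [[0.1, -0.02, 0], [0, 0, 0], 1],
    [[0, 0, 0], [0, 0, 0], 1]
  ]
}}

```text
clock: 16.8
tcp_pos: [0.6053, -0.0648, 0.0465]
eef_rot: [0.082, 3.14, -0.001]
force: [3.3, -2.2, 5.8]
finger_gap: 0.0202
gripper_force: 30.0
```

{"api": "move_arm", "payload": {
  "motion": [
    [[0.1, -0.02, 0], [0, 0, 0], 1],
    [[0.1, -0.01, 0], [0, 0, 0], 1],
    [[0.1, -0.01, 0], [0, 0, 0], 1],
    [[0.08, -0.01, 0], [0, 0, 0], 1],
    [[0, 0, 0], [0, 0, 0], 1]
  ]
}}

```text
clock: 17.3
tcp_pos: [0.6018, -0.065, 0.0465]
eef_rot: [0.082, 3.14, -0.0]
force: [5.1, -1.2, 5.3]
finger_gap: 0.0206
gripper_force: 30.0
```

{"api": "move_arm", "payload": {
  "motion": [
    [[0.15, -0.01, 0], [0, 0, 0], 1],
    [[0.15, -0.01, 0], [0, 0, 0], 1],
    [[0.15, -0.01, 0], [0, 0, 0], 1],
    [[0.15, 0, 0], [0, 0, 0], 1],
    [[0, 0, 0], [0, 0, 0], 1]
  ]
}}

```text
clock: 17.8
tcp_pos: [0.5961, -0.0651, 0.0466]
eef_rot: [0.082, 3.139, -0.001]
force: [5.3, -2.6, 5.9]
finger_gap: 0.0205
gripper_force: 30.0
```

{"api": "move_arm", "payload": {
  "motion": [
    [[0.15, 0, 0], [0, 0, 0], 1],
    [[0.15, 0, 0], [0, 0, 0], 1],
    [[0.15, 0, 0], [0, 0, 0], 1],
    [[0.15, 0, 0], [0, 0, 0], 1],
    [[0, 0, 0], [0, 0, 0], 1]
  ]
}}

```text
clock: 18.3
tcp_pos: [0.5896, -0.0648, 0.0465]
eef_rot: [0.082, 3.14, -0.001]
force: [2.9, -2.4, 5.7]
finger_gap: 0.0211
gripper_force: 30.0
```

{"api": "move_arm", "payload": {
  "motion": [
    [[0.1, 0, 0], [0, 0, 0], 1],
    [[0.1, 0.01, 0], [0, 0, 0], 1],
    [[0.1, 0.01, 0], [0, 0, 0], 1],
    [[0.1, 0.01, 0], [0, 0, 0], 1],
    [[0, 0, 0], [0, 0, 0], 1]
  ]
}}

```text
clock: 18.8
tcp_pos: [0.5854, -0.0644, 0.0465]
eef_rot: [-0.082, -3.14, 0.001]
force: [2.9, -4.3, 6.3]
finger_gap: 0.0209
gripper_force: 30.0
```

{"api": "move_arm", "payload": {
  "motion": [
    [[0.1, 0.01, 0], [0, 0, 0], 1],
    [[0.1, 0.01, 0], [0, 0, 0], 1],
    [[0.1, 0.01, 0], [0, 0, 0], 1],
    [[0.1, 0.01, 0], [0, 0, 0], 1],
    [[0, 0, 0], [0, 0, 0], 1]
  ]
}}

```text
clock: 19.3
tcp_pos: [0.5822, -0.0639, 0.0466]
eef_rot: [0.082, 3.139, -0.002]
force: [6.8, -3.5, 4.1]
finger_gap: 0.021
gripper_force: 30.0
```

{"api": "move_arm", "payload": {
  "motion": [
    [[0.18, 0.02, 0], [0, 0, 0], 1],
    [[0.18, 0.02, 0], [0, 0, 0], 1],
    [[0.18, 0.03, 0], [0, 0, 0], 1],
    [[0.18, 0.03, 0], [0, 0, 0], 1],
    [[0, 0, 0], [0, 0, 0], 1]
  ]
}}

```text
clock: 19.8
tcp_pos: [0.5746, -0.0625, 0.0465]
eef_rot: [0.082, 3.14, -0.001]
force: [4.0, -4.0, 6.0]
finger_gap: 0.0204
gripper_force: 30.0
```

{"api": "move_arm", "payload": {
  "motion": [
    [[0.15, 0.03, 0], [0, 0, 0], 1],
    [[0.15, 0.03, 0], [0, 0, 0], 1],
    [[0.15, 0.04, 0], [0, 0, 0], 1],
    [[0.15, 0.04, 0], [0, 0, 0], 1],
    [[0, 0, 0], [0, 0, 0], 1]
  ]
}}

```text
clock: 20.3
tcp_pos: [0.5683, -0.0607, 0.0465]
eef_rot: [-0.082, -3.14, 0.001]
force: [2.1, -4.3, 6.7]
finger_gap: 0.0204
gripper_force: 30.0
```

{"api": "move_arm", "payload": {
  "motion": [
    [[0.1, 0.02, 0], [0, 0, 0], 1],
    [[0.1, 0.02, 0], [0, 0, 0], 1],
    [[0.1, 0.03, 0], [0, 0, 0], 1],
    [[0.05, 0.01, 0], [0, 0, 0], 1],
    [[0, 0, 0], [0, 0, 0], 1]
  ]
}}

```text
clock: 20.8
tcp_pos: [0.5651, -0.0596, 0.0465]
eef_rot: [0.082, 3.14, -0.001]
force: [2.6, -3.0, 5.9]
finger_gap: 0.0209
gripper_force: 30.0
```

{"api": "move_arm", "payload": {
  "motion": [
    [[0.08, 0.02, 0], [0, 0, 0], 1],
    [[0.08, 0.02, 0], [0, 0, 0], 1],
    [[0.08, 0.03, 0], [0, 0, 0], 1],
    [[0.08, 0.03, 0], [0, 0, 0], 1],
    [[0, 0, 0], [0, 0, 0], 1]
  ]
}}

```text
clock: 21.3
tcp_pos: [0.5631, -0.0589, 0.0466]
eef_rot: [0.082, 3.137, -0.002]
force: [7.8, -4.1, 2.5]
finger_gap: 0.0208
gripper_force: 30.0
```

{"api": "move_arm", "payload": {
  "motion": [
    [[0.1, 0.03, 0], [0, 0, 0], 1],
    [[0.1, 0.03, 0], [0, 0, 0], 1],
    [[0, 0, 0], [0, 0, 0], 1],
    [[0, 0, 0], [0, 0, 0], 1],
    [[0, 0, 0], [0, 0, 0], 1]
  ]
}}

```text
clock: 21.8
tcp_pos: [0.5605, -0.0579, 0.0465]
eef_rot: [0.082, 3.139, -0.001]
force: [5.6, -3.8, 4.3]
finger_gap: 0.0205
gripper_force: 30.0
```

Run:
```python
from h import *
s=sense();print(s["clock"],s["tcp_pos"],s["force"])
d=s["tcp_pos"][:2]-[.5966,.0299];print("q",-.052-1.22-np.arctan2(d[1],d[0]),np.linalg.norm(d))
pv=np.array([.5966,.0299]);A=np.arange(-1.4,1.6,.02)-.052
for n in("wrist","top"):
    C=cam(n);g=cv2.cvtColor(capture(n),cv2.COLOR_BGR2GRAY)
    for r in(.048,.052):
        uv=w2px(C,[[pv[0]+r*np.cos(a),pv[1]+r*np.sin(a),.04] for a in A]).astype(np.float32)
        print(n,r,' '.join(map(str,cv2.remap(g,uv[:,:1],uv[:,1:],1)[:,0])))
    # clip gap check: brightness across the jaws, tester frame y -15..15 mm at x=-75mm, z .0445
    R=np.array([[.99864,.05206],[-.05206,.99864]]);o=np.array([.5991,.07787])
    for x in(-75,-140):
        uv=w2px(C,[[*(o+R@[x/1000,y/1000]),.0445] for y in range(-26,27,2)]).astype(np.float32)
        print(n,x,uv[0],' '.join(map(str,cv2.remap(g,uv[:,:1],uv[:,1:],1)[:,0])))
```

```text
21.8 [ 0.56053127 -0.05788924  0.04652792] [ 5.63631087 -3.82204572  4.25496591]
q 0.6886261007921346 0.09490997311291514
wrist 0.048 62 64 65 69 76 59 51 54 67 73 66 70 77 76 67 66 68 69 90 113 139 179 184 179 158 112 49 27 29 36 46 48 46 49 47 49 47 46 44 46 47 47 49 48 52 46 46 46 48 46 47 45 46 47 47 47 47 47 44 45 47 45 43 46 46 46 47 47 45 44 46 45 47 47 45 47 45 43 45 43 46 46 46 46 45 47 46 43 44 46 45 45 47 46 45 47 44 48 49 47 45 47 46 47 47 50 49 49 45 45 50 63 84 91 94 95 95 94 90 88 88 91 81 80 84 81 82 83 78 67 72 77 64 55 53 70 108 124 153 171 167 164 163 169 171 170 172 171 171 174
wrist 0.052 33 30 33 34 45 49 56 73 71 68 77 83 78 81 86 80 85 90 90 91 93 92 90 71 68 88 133 155 166 159 120 46 29 40 47 49 50 46 46 46 48 48 45 48 47 47 49 47 48 46 47 44 46 46 45 46 44 45 44 44 45 45 49 46 47 46 44 46 46 41 44 45 44 46 47 46 46 47 45 46 43 45 45 44 44 47 45 48 45 47 43 45 47 45 46 47 49 47 48 45 47 48 48 47 45 45 47 71 95 85 84 89 90 91 95 92 95 93 94 94 92 88 89 90 84 79 86 79 80 83 73 67 74 71 57 52 70 109 128 163 172 168 166 167 172 173 172 171 171 172
wrist -75 [497.
[... 841 characters left out ...]
 131 132 132 131 131 132 132 131 131 130 127 124 123 125 133 119 101 77 60 54 53 54 57 61 64 67 69 69 68 66 65 66 67 69 70 73 74 73 74 73 88 105 120 131 142 132 117 100 80 57 55 60 65 67 70 72 76 82 87 88 88 88 86 81 77 72 70 78 86 86 75 68 70 74 78 82 87 91 97 103 105 105 105 105 105 106 106 106 106 106 105 104 104 104 105 106 106 106 106 106 105 105 105 106 106 106 106 106 105 104 102 100 98 110 133 156 154 152 151 152 152 152 152 152
top -75 [335.96237 218.41061] 125 123 124 125 127 130 132 120 95 52 32 58 93 100 89 108 119 106 59 36 26 34 75 106 121 126 125
top -140 [334.34375 243.60722] 157 158 159 159 158 157 152 138 101 48 35 69 120 146 155 154 155 155 156 144 112 55 30 65 124 155 155
```

```bash
python3 -c "
from rig import *
print(hand_in())"
```

```text
the job is handed in; nothing more can be done
None
```

The clip is on the tester's blades and gripping them by itself. I drew the lever through three clicks and handed the job in while holding it about 0.05 rad past the third, roughly 0.15 rad short of the fourth. I have no result from the judging yet.

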